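Stand the round pots on their drip saucers

ROBOT

A 6-joint arm with a two-finger parallel gripper is mounted at the origin on the work surface. World frame = base frame: x ahead of the robot, y to its left, z up, the work surface at z = 0. Lengths are in m, angles in rad, forces in N, time in s.
With the tool pointing down it reaches from about 0.35 to 0.975 m from the base axis. Payload 7.1 kg.
Tool frame: the origin (TCP) lies midway between the tips of the shut fingers; the grasp point (between the pads) lies 19 mm behind it; y points along the fingers, x is the direction in which the jaws open and shut, and the axes are right-handed (so a half turn about y gives the same grasp; the last joint's range is limited). The gripper opens to 88 mm and grips with 3 to 60 N. Pads are 20 mm wide; open, the fingers measure 115 mm over their backs; the gripper's body (75 mm by 178 mm) begins 61 mm behind the grasp point.
Start: joints at [-1.273, 0.423, 1.63, -0, 1.089, -0.019], TCP at [0.195, -0.594, 0.223] pointing down, gripper open.
Joint ranges: [-3, 3], [-0.9, 2.11], [0.09, 2.58], [-1.31, 4.45], [0.11, 2.69], [-2.54, 2.54]. Speed limits (rad/s): [2.39, 2.39, 3.01, 3.14, 3.14, 3.14].

INTERFACE

Orientations are given as a unit quaternion [x, y, z, w].
In Python, from station import state, get_image, hand_in gives the robot as it stands.
- The arm moves only by the tool move_arm, never from a script. Its arguments are lists of equal length, an entry for each row: "linear": the shift along the tool's x, y, z in m, a list of three; "angular": the turn, a rotation vector about the tool's x, y, z in degrees, a list of three. In form: {"linear": [[tx, ty, tz], ...], "angular": [[rx, ry, rz], ...]}. A call has 1 to 5 rows; each row shifts and turns the commanded pose from where the row before left it, along the tool's axes as they then stand; what a row does not reach is not made up. A row lasts 1/8 s, in which the tool goes at most 62.5 mm and 10.7 degrees, less where a joint would pass 70% of its speed; a pose out of reach is approached as far as the arm can. A call is refused whole if a number of a shift passes 0.0625 or a number of a turn 10.7, either way. A call with a gripper value outside its range is refused whole. "hand" is the finger opening in m, from 0 to 0.0878, set as the call begins (left out, the last holds). The fingers move at their own pace and stop on an object; "newtons" is the grip in N (left out, the last holds). Time passes only in rows, so rows that do not move let the fingers close. It gives the time, the measured TCP pose, the force and the opening at its end, in the units of the state.
- state(): the state, without advancing time (a new reading comes with each control period).
- get_image(name): name is "side" or "top"; returns a dict with "color" (480x640x3 uint8, red, green, blue), "depth" (480x640 float32, m along the optical axis (not along the pixel's ray), 0 where there is no reading), "fov_y" (degrees; the focal length in pixels is half the picture's height over the tangent of half this angle, whatever the lens; pixels are square), "cx", "cy" (the principal point, pixels), "D" ([k1, k2, p1, p2, k3] as OpenCV has them; the pictures are not rectified), "world_from_camera" (4x4, takes a point from camera to world coordinates). Camera axes: x right, y up, looking along -z (the intrinsics and any distortion apply to the point x, -y, -z); pixel columns grow to the right and rows downward; lengths in m; the calibration is good to about 2 mm. A picture is of the moment at which its call begins.
- hand_in(): hands the job in, once; it reports no verdict.
The state is a dict: "clock": time; "joints": joint angles; "qvel": joint speeds; "joint_torque": joint torques, N m; "position": TCP position; "eef_rot": TCP orientation; "wrist_force": force on the tool from outside, world axes, zero at the start; "ft_torque": the same for the moment, N m; "finger_gap": opening from 0.0 (shut) to 1.0 (fully open).
Only numpy, scipy, OpenCV 4.12 (cv2) and the standard library are available. Lean on these libraries where they do the work, as an engineer would, in place of code of your own. Each camera call takes 0.05 s, during which the arm holds its last target.

TASK

Stand each of the three round lidded pots upright on the bamboo drip saucer of its own size, down flat inside the rim: the largest pot on the largest saucer, the middle-sized on the middle one, the smallest on the smallest. Set each one down rather than dropping it, and leave the square swab container, the face brush, the soap dish and the mirror where they are.

Things in the scene. Friction and masses are not known exactly. Their poses are not given: they have to be found in the camera images.
- pot_large: loose, the largest of the three round lidded pots: an upright cylinder 66 mm in diameter and 54 mm tall, white plastic with a round black plastic lid fixed on its top 15 mm, straight smooth sides. Origin: centre of its underside, z up
- pot_medium: loose, the middle-sized of the three round lidded pots: an upright cylinder 50 mm in diameter and 50 mm tall, white plastic with a round black plastic lid fixed on its top 15 mm, straight smooth sides. Origin: centre of its underside, z up
- pot_small: loose, the smallest of the three round lidded pots: an upright cylinder 34 mm in diameter and 46 mm tall, white plastic with a round black plastic lid fixed on its top 15 mm, straight smooth sides. Origin: centre of its underside, z up
- saucer_large: the largest of the three round bamboo drip saucers, held fast to the shelf: outer diameter 92 mm, flat inner floor 84 mm across and 4 mm above the shelf, upright rim 4 mm thick whose top is 10 mm above the shelf. Origin: centre of its underside (on the shelf), z up
- saucer_medium: the middle-sized of the three round bamboo drip saucers, held fast to the shelf: outer diameter 76 mm, flat inner floor 68 mm across and 4 mm above the shelf, upright rim 4 mm thick whose top is 10 mm above the shelf. Origin: centre of its underside (on the shelf), z up
- saucer_small: the smallest of the three round bamboo drip saucers, held fast to the shelf: outer diameter 60 mm, flat inner floor 52 mm across and 4 mm above the shelf, upright rim 4 mm thick whose top is 10 mm above the shelf. Origin: centre of its underside (on the shelf), z up
- swab_box: bystander, loose: the closed swab container, a SQUARE upright box 58 x 58 mm and 70 mm tall, white plastic with a square black plastic lid. Origin: centre of its underside
- face_brush: bystander, loose: pale pink silicone face brush lying bristles up, an oval pad 78 x 54 mm, 23 mm high; x along its length. Origin: centre of its underside
- soap_dish: bystander, loose: turquoise rectangular soap dish 105 x 76 mm with a bar of soap in it, 25 mm high in all; x along its length. Origin: centre of its underside
- mirror: bystander, loose: small round mirror, 116 mm across, on a stand with a round steel foot 100 mm across, 166 mm high, off to the right (-y) side of the shelf. Origin: centre of the foot's underside
There are look-alikes about, which are no part of the job. What is shaped like the pot_large but blue is not meant.

How it is judged:
At the end, for the whole second after the job is handed in: Each round pot stands upright (within 0.1 rad) and at rest on the inner floor of the saucer of its own size, its axis within 12 mm of the saucer's (anywhere inside the rim), released; the swab container, face brush, soap dish and mirror are within 25 mm of where they began (horizontal distance between pot_large and saucer_large below 0.012 m and z of pot_large in the frame of saucer_large between 0.001 and 0.0065 m and angle between each of pot_large, pot_medium, pot_small's own z axis and vertical below 0.1 rad and linear speed of each of pot_large, pot_medium, pot_small below 0.02 m/s and contact force between the fingers and pot_large below 0.1 N and horizontal distance between pot_medium and saucer_medium below 0.012 m and z of pot_medium in the frame of saucer_medium between 0.001 and 0.0065 m and contact force between the fingers and pot_medium below 0.1 N and horizontal distance between pot_small and saucer_small below 0.012 m and z of pot_small in the frame of saucer_small between 0.001 and 0.0065 m and contact force between the fingers and pot_small below 0.1 N and distance of each of swab_box, face_brush, soap_dish, mirror from where it was at the start of the episode below 0.025 m); the robot touches nothing.
It fails at once if the swab container, face brush, soap dish or mirror is shifted by more than 25 mm or tipped (distance of any of swab_box, face_brush, soap_dish, mirror from where it was at the start of the episode above 0.025 m or angle between any of swab_box, face_brush, soap_dish, mirror's own z axis and vertical above 0.4 rad).
It fails at once if a pot is dropped (falls free at more than 0.6 m/s, about 2 cm) ((linear speed of pot_large above 0.6 m/s and contact force between each of the arm, the fingers and pot_large below 0.05 N) or (linear speed of pot_medium above 0.6 m/s and contact force between each of the arm, the fingers and pot_medium below 0.05 N) or (linear speed of pot_small above 0.6 m/s and contact force between each of the arm, the fingers and pot_small below 0.05 N)).
It also fails if it takes over 83 s, if anything falls off the work surface, if the arm or the gripper's body presses on something with over 40 N, if the wrist force passes 120 N, or if a joint passes its speed limit or range.

## Working session

There is one attempt and no reset: what is moved stays moved. The work goes in short steps, Python scripts to look and compute and a tool call to move; the robot and the scene stay as the last step left them, time stands still between calls to the robot, and variables do not carry over. Pictures are saved under pics/ and viewed, and the job is handed in when it is done.

Besides the shell and the picture viewer there is one more tool, called after "Call:" in YAML: its name, and indented under it one key for each argument. move_arm: Moves the arm, as the interface text tells. Its arguments: {"type":"object","properties":{"linear":{"type":"array"},"angular":{"type":"array"},"hand":{"type":"number"},"newtons":{"type":"number"}},"required":["linear","angular"]}

```bash
mkdir -p pics; ls; python3 - <<'E'
from station import state,get_image
import cv2,numpy as np
s=state();print({k:np.round(v,3).tolist() for k,v in s.items()})
for n in('side','top'):
    d=get_image(n);cv2.imwrite(f'pics/{n}0.png',cv2.cvtColor(d['color'],cv2.COLOR_RGB2BGR))
    np.savez(f'{n}0.npz',**d)
    print(n,d['fov_y'],d['cx'],d['cy'],d['D'],np.round(d['world_from_camera'],3).tolist())
E
```

```text
pics
{'clock': 0.0, 'joints': [-1.273, 0.424, 1.631, -0.0, 1.089, -0.019], 'qvel': [-0.001, -0.001, -0.001, -0.001, 0.0, 0.001], 'joint_torque': [0.003, -54.463, -27.366, 0.065, 0.023, -0.0], 'position': [0.195, -0.593, 0.222], 'eef_rot': [-0.572, 0.415, -0.414, 0.573], 'wrist_force': [-0.091, 0.338, 0.34], 'ft_torque': [-0.042, -0.007, 0.022], 'finger_gap': 1.001}
side 50.76887352524879 322.07538821424475 240.73899565057775 [-0.07418376  0.          0.          0.          0.        ] [[-0.92, 0.278, -0.278, 0.084], [-0.393, -0.621, 0.678, 0.777], [0.016, 0.732, 0.681, 0.947], [0.0, 0.0, 0.0, 1.0]]
top 44.012310694776716 317.2959489654504 249.4365363365413 [-0.09919383  0.          0.          0.          0.        ] [[-0.027, 0.995, -0.101, 0.298], [-1.0, -0.027, 0.006, -0.127], [0.003, 0.101, 0.995, 1.726], [0.0, 0.0, 0.0, 1.0]]
```

View pics/side0.png

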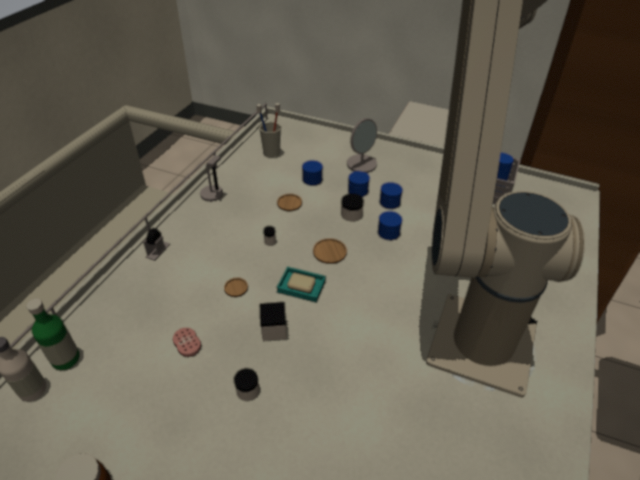

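View pics/top0.png

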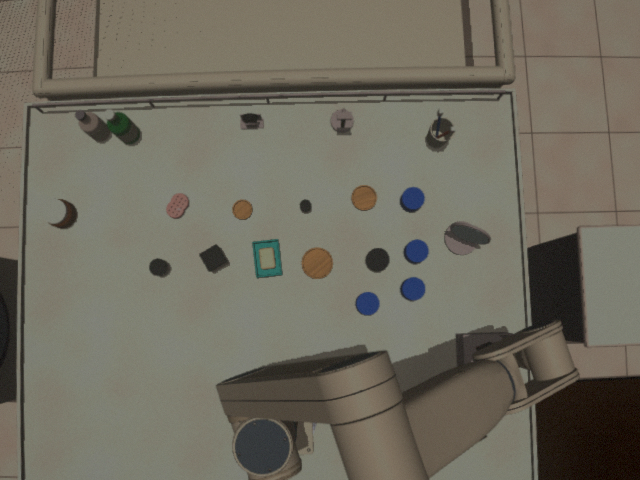

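Seen in the top view:
- **Pots:** large black lid (377,259), medium (159,267), small (306,206).
- **Saucers:** large (317,263), medium (364,198), small (242,210).
- **Look-alikes:** blue pots at (413,199), (416,251), (413,289) and (367,303). The square black lid at (214,258) is the swab box. A dark-topped dispenser is at (251,120) and a dark/white round thing at (62,213).

Next I'll measure these and take a close crop to check the choice.

```bash
cat > h.py <<'E'
import numpy as np,cv2
def cam(d):
    f=240/np.tan(np.radians(float(d['fov_y']))/2)
    return np.array([[f,0,float(d['cx'])],[0,f,float(d['cy'])],[0,0,1]]),np.array(d['D'],float),np.array(d['world_from_camera'])
def plane(d,px,z):
    K,D,T=cam(d);u=cv2.undistortPoints(np.float64(px).reshape(-1,1,2),K,D)[:,0]
    r=np.c_[u[:,0],-u[:,1],-np.ones(len(u))]@T[:3,:3].T;o=T[:3,3]
    return o+r*((z-o[2])/r[:,2])[:,None]
def proj(d,P):
    K,D,T=cam(d);p=(np.atleast_2d(P)-T[:3,3])@T[:3,:3]
    return cv2.projectPoints((p*[1,-1,-1]).reshape(-1,1,3),np.zeros(3),np.zeros(3),K,D)[0][:,0]
def blobs(d,kind,zmin,zmax=0.1,amin=25):
    hsv=cv2.cvtColor(d['color'],cv2.COLOR_RGB2HSV);h,s,v=cv2.split(hsv)
    m={'black':(v<45),'wood':(h>7)&(h<22)&(s>90)&(v>60),'blue':(h>105)&(h<130)&(s>130),
       'pink':((h>165)|(h<8))&(s>60)&(v>90),'turq':(h>75)&(h<100)&(s>90)}[kind].astype(np.uint8)
    if kind in('wood','pink','turq'): m=cv2.morphologyEx(m,cv2.MORPH_CLOSE,np.ones((3,3)))
    out=[]
    for c in cv2.findContours(m,cv2.RETR_EXTERNAL,cv2.CHAIN_APPROX_NONE)[0]:
        if cv2.contourArea(c)<amin or cv2.contourArea(c)>3000: continue
        out.append(c[:,0].astype(float))
    return out
E
cat > m.py <<'E'
from h import *
import sys
for n in('top','side'):
    d=np.load(f'{n}0.npz')
    for k,z in(('black',.05),('wood',.01),('blue',.05),('pink',.023),('turq',.02)):
        for c in blobs(d,k,0):
            P=plane(d,c,z)[:,:2]
            (cx,cy),r=cv2.minEnclosingCircle(P.astype(np.float32)); 
            if not(0.2<cx<1 and -.7<cy<.7) or r>.1: continue
            rc=cv2.minAreaRect((P*1000).astype(np.float32))
            print(n,k,c.mean(0).round(),'c',round(cx,4),round(cy,4),'r',round(r*1000,1),'rect',np.round(rc[0]),np.round(rc[1]),round(rc[2]))
E
python3 m.py; python3 -c "
import cv2
i=cv2.imread('pics/top0.png')[170:330,130:450];cv2.imwrite('pics/crop0.png',cv2.resize(i,None,fx=2.5,fy=2.5))"
```

```text
top black [158. 267.] c 0.4316 0.3166 r 24.8 rect [431. 317.] [48. 41.] 75
top black [377. 258.] c 0.4348 -0.3053 r 31.2 rect [ 435. -305.] [57. 60.] 88
top black [213. 257.] c 0.4531 0.1588 r 37.3 rect [453. 159.] [56. 55.] 28
top black [125. 129.] c 0.8437 0.4246 r 28.4 rect [838. 418.] [20. 56.] 50
top black [251. 118.] c 0.8609 0.0479 r 22.4 rect [859.  48.] [44. 24.] 88
top wood [317. 263.] c 0.4336 -0.1345 r 45.2 rect [ 433. -135.] [87. 87.] 88
top wood [242. 209.] c 0.5971 0.0805 r 29.5 rect [597.  82.] [56. 53.] 88
top wood [364. 197.] c 0.6226 -0.2769 r 37.2 rect [ 623. -278.] [71. 72.] 88
top blue [367. 303.] c 0.3122 -0.2728 r 30.8 rect [ 311. -274.] [59. 59.] 88
top blue [413. 288.] c 0.3501 -0.4039 r 31.7 rect [ 351. -404.] [60. 61.] 43
top blue [416. 251.] c 0.4571 -0.4177 r 31.8 rect [ 457. -419.] [60. 60.] 88
top blue [413. 198.] c 0.6089 -0.4142 r 31.4 rect [ 609. -414.] [59. 60.] 43
top pink [177. 205.] c 0.6122 0.271 r 37.1 rect [611. 270.] [50. 73.] 60
top turq [267. 258.] c 0.4504 0.0092 r 61.8 rect [451.  10.] [104.  74.] 5
side black [104. 473.] c 0.5646 0.5941
[... 884 characters left out ...]

side wood [236. 287.] c 0.5957 0.0853 r 30.6 rect [596.  86.] [56. 60.] 49
side wood [329. 251.] c 0.4329 -0.1295 r 46.6 rect [ 433. -130.] [88. 88.] 24
side wood [289. 202.] c 0.6218 -0.2717 r 38.9 rect [ 621. -272.] [69. 76.] 25
side blue [389. 225.] c 0.309 -0.2492 r 55.6 rect [ 308. -250.] [ 56. 110.] 15
side blue [390. 195.] c 0.3479 -0.3769 r 58.0 rect [ 344. -378.] [ 56. 116.] 15
side blue [358. 183.] c 0.446 -0.3917 r 60.5 rect [ 447. -391.] [ 55. 120.] 21
side blue [312. 172.] c 0.5981 -0.3885 r 58.9 rect [ 599. -389.] [ 56. 116.] 24
side pink [186. 341.] c 0.6082 0.2797 r 36.6 rect [608. 280.] [48. 73.] 56
side turq [301. 284.] c 0.4494 0.0183 r 63.9 rect [449.  17.] [104.  85.] 6
```

View pics/crop0.png

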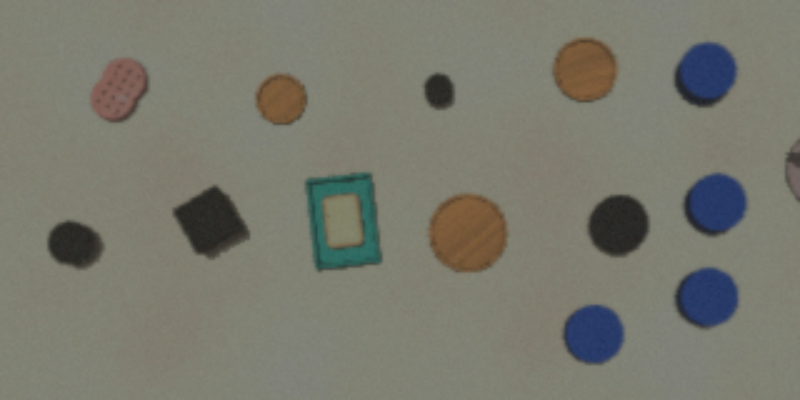

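The crop confirms the choice: the three round black lids (not blue, not square) are medium, small and large from left to right. Next I'll refine the centres with depth, and with mid-height planes because the masks include the side walls.

```bash
cat >> h.py <<'E'
def cloud(d):
    K,D,T=cam(d);v,u=np.mgrid[:480,:640]
    n=cv2.undistortPoints(np.stack([u,v],-1).reshape(-1,1,2).astype(float),K,D)[:,0]
    z=np.array(d['depth']).reshape(-1,1)
    return (np.c_[n[:,0],-n[:,1],-np.ones(len(n))]*z@T[:3,:3].T+T[:3,3]).reshape(480,640,3)
def topz(d,xy,h,R=.05):
    C=cloud(d);m=(np.hypot(C[...,0]-xy[0],C[...,1]-xy[1])<R)&(abs(C[...,2]-h)<.007)&(d['depth']>0)
    P=C[m]
    if len(P)<5: return None
    (x,y),r=cv2.minEnclosingCircle(P[:,:2].astype(np.float32))
    return len(P),P.mean(0).round(4),np.round([x,y,r],4),np.percentile(P[:,2],[10,50,90]).round(4)
E
python3 - <<'E'
from h import *
for n in('top','side'):
    d=np.load(f'{n}0.npz')
    C=cloud(d)
    for nm,xy in(('L',(.435,-.307)),('M',(.431,.318)),('S',(.59,-.1)),('sw',(.453,.159)),('br',(.61,.27)),('soap',(.45,.01))):
        h={'L':.054,'M':.05,'S':.046,'sw':.07,'br':.02,'soap':.022}[nm]
        print(n,nm,topz(d,xy,h,.06 if nm!='S' else .045))
    for nm,xy,R in(('L',(.4335,-.135),.046),('M',(.6225,-.278),.038),('S',(.597,.082),.03)):
        m=np.hypot(C[...,0]-xy[0],C[...,1]-xy[1])<R; print(n,'saucer z',nm,np.percentile(C[m][:,2],[10,50,90]).round(4))
    for c in blobs(d,'wood',0):
        P=plane(d,c,.005)[:,:2].astype(np.float32);print(n,np.round(cv2.minAreaRect(P)[0],4),np.round(cv2.fitEllipse(P)[0],4))
    i=d['color'];s=[]
    for P in((.435,-.307,.05),(.431,.318,.05),(.59,-.1,.04)):
        u,v=proj(d,P)[0].astype(int);s.append(cv2.resize(i[v-25:v+25,u-25:u+25],(260,260),interpolation=0))
    cv2.imwrite(f'pics/z_{n}.png',np.clip(np.hstack(s)[...,::-1].astype(int)*2,0,255))
a=np.vstack([cv2.imread('pics/z_top.png'),cv2.imread('pics/z_side.png')]);cv2.imwrite('pics/z.png',a)
E
```

```text
top L (390, array([ 0.4354, -0.3073,  0.0532]), array([ 0.436 , -0.3062,  0.0337]), array([0.0487, 0.0532, 0.0578]))
top M (236, array([0.4304, 0.3202, 0.0493]), array([0.4307, 0.3201, 0.0266]), array([0.0448, 0.0491, 0.0543]))
top S (105, array([ 0.5977, -0.1054,  0.0451]), array([ 0.5984, -0.1049,  0.0174]), array([0.0406, 0.0449, 0.0495]))
top sw (385, array([0.4512, 0.1593, 0.0694]), array([0.451 , 0.1599, 0.0384]), array([0.065 , 0.0694, 0.0736]))
top br (285, array([0.6124, 0.2699, 0.0178]), array([0.6138, 0.2712, 0.0383]), array([0.0142, 0.0174, 0.0219]))
top soap (467, array([0.4496, 0.0103, 0.022 ]), array([0.4495, 0.0104, 0.06  ]), array([0.0173, 0.022 , 0.0268]))
top saucer z L [-0.0015  0.0043  0.0102]
top saucer z M [-0.0021  0.0042  0.0106]
top saucer z S [-0.0013  0.004   0.0113]
top [ 0.4332 -0.1348] [ 0.4339 -0.1344]
top [0.5981 0.0825] [0.5978 0.0814]
top [ 0.6241 -0.2785] [ 0.6235 -0.2777]
side L (299, array([ 0.4349, -0.3025,  0.0538]), array([ 0.4372, -0.3074,  0.0366]), array([0.0504, 0.0542, 0.0567]))
side M (450, array([0.4311, 0.3231, 0.0496]), array([0.4321,
[... 164 characters left out ...]
85]))
side sw (565, array([0.45  , 0.1627, 0.0693]), array([0.4518, 0.16  , 0.0396]), array([0.0668, 0.0694, 0.0715]))
side br (525, array([0.6117, 0.2756, 0.017 ]), array([0.6128, 0.2746, 0.0391]), array([0.0141, 0.0164, 0.021 ]))
side soap (691, array([0.4491, 0.0131, 0.0216]), array([0.4499, 0.0099, 0.0599]), array([0.017 , 0.0218, 0.0255]))
side saucer z L [0.0017 0.0049 0.0094]
side saucer z M [0.0012 0.0048 0.01  ]
side saucer z S [0.0014 0.0046 0.0102]
side [0.5985 0.0821] [0.5984 0.0814]
side [ 0.4351 -0.1347] [ 0.4353 -0.1344]
side [ 0.6236 -0.2777] [ 0.6241 -0.2774][ WARN:0@1.092] global loadsave.cpp:1063 imwrite_ Unsupported depth image for selected encoder is fallbacked to CV_8U.
```

View pics/z.png

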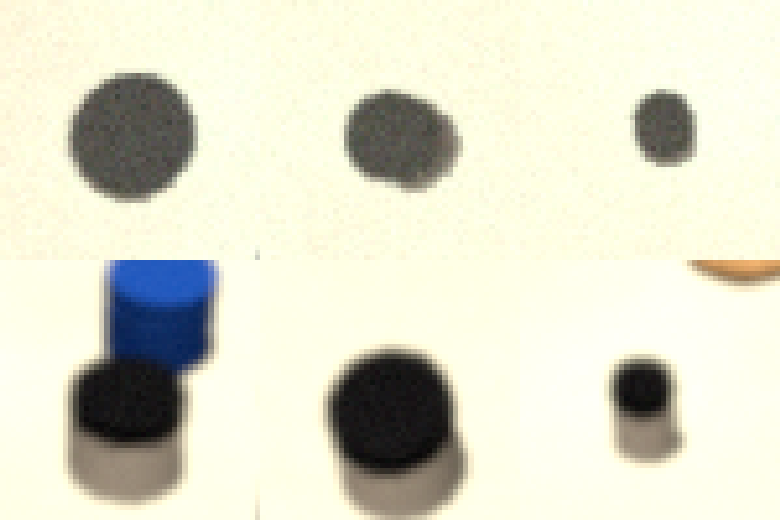

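```bash
cat > g.py <<'E'
# usage: g.py x y z [yaw of tool x in deg]: shift to go to, in tool axes, + turn
from station import state
from scipy.spatial.transform import Rotation as R
import numpy as np,sys
s=state();q=R.from_quat(s['eef_rot']);M=q.as_matrix();p=np.array(s['position'])
a=list(map(float,sys.argv[1:]))
print('t',round(float(s['clock']),2),'pos',p.round(4),'gap',round(float(s['finger_gap'])*87.8,1),'F',np.round(s['wrist_force'],1),'q',np.round(s['joints'],2))
print('tool x',M[:,0].round(3),'y',M[:,1].round(3),'z',M[:,2].round(3))
if len(a)>2:
    yaw=np.radians(a[3] if len(a)>3 else 0);X=np.array([np.cos(yaw),np.sin(yaw),0]);Y=np.array([0,0,-1.]);T=np.c_[X,Y,np.cross(X,Y)]
    print('shift tool',(M.T@(np.array(a[:3])-p)).round(4),'turn',np.degrees((q.inv()*R.from_matrix(T)).as_rotvec()).round(2))
    print('shift in target axes',(T.T@(np.array(a[:3])-p)).round(4))
E
python3 g.py .4357 -.307 .12 0
```

```text
t 0.1 pos [ 0.1946 -0.5934  0.222 ] gap 87.5 F [0.4 0.1 0.1] q [-1.27  0.42  1.63  0.    1.09 -0.02]
tool x [ 0.312 -0.95  -0.001] y [-0.     0.001 -1.   ] z [0.95  0.312 0.   ]
shift tool [-0.1969  0.1023  0.3183] turn [-5.000e-02 -7.185e+01 -6.000e-02]
shift in target axes [0.2411 0.102  0.2864]
```

Call:
move_arm:
  linear:
    - [-0.028, 0, 0.045]
    - [-0.028, 0, 0.045]
    - [-0.028, 0, 0.045]
    - [-0.028, 0, 0.045]
    - [-0.028, 0, 0.045]
  angular:
    - [0, 0, 0]
    - [0, 0, 0]
    - [0, 0, 0]
    - [0, 0, 0]
    - [0, 0, 0]
  hand: 0.0878
  newtons: 20

```text
clock: 0.72
position: [0.3657, -0.3892, 0.2225]
eef_rot: [-0.573, 0.415, -0.415, 0.573]
wrist_force: [-0.7, -0.0, 0.0]
finger_gap: 0.999
```

Call:
move_arm:
  linear:
    - [-0.028, 0, 0.045]
    - [-0.028, 0, 0.045]
    - [0, 0.02, 0]
    - [0, 0.02, 0]
    - [0, 0.02, 0]
  angular:
    - [0, 0, 0]
    - [0, 0, 0]
    - [0, -10.3, 0]
    - [0, -10.3, 0]
    - [0, -10.3, 0]

```text
clock: 1.35
position: [0.433, -0.3091, 0.1619]
eef_rot: [-0.663, 0.245, -0.245, 0.663]
wrist_force: [0.1, -1.1, 0.7]
finger_gap: 1.0
```

Call:
move_arm:
  linear:
    - [0, 0.02, 0]
    - [0, 0.02, 0]
    - [0, 0, 0]
    - [0, 0, 0]
    - [0, 0, 0]
  angular:
    - [0, -10.3, 0]
    - [0, -10.3, 0]
    - [0, -10.3, 0]
    - [0, -10.3, 0]
    - [0, 0, 0]

```text
clock: 1.98
position: [0.4328, -0.3093, 0.1224]
eef_rot: [-0.707, -0.001, 0.001, 0.707]
wrist_force: [-0.6, 0.9, -0.4]
finger_gap: 1.001
```

```bash
python3 g.py .4357 -.307 .016 0
```

```text
t 1.98 pos [ 0.4328 -0.3093  0.1224] gap 87.9 F [-0.6  0.9 -0.4] q [-0.64  0.43  1.9   0.    0.81 -0.65]
tool x [ 1.     0.003 -0.001] y [-0.001  0.    -1.   ] z [-0.003  1.     0.   ]
shift tool [0.003  0.1064 0.0023] turn [-0.02  0.16 -0.03]
shift in target axes [0.0029 0.1064 0.0023]
```

Call:
move_arm:
  linear:
    - [0.003, 0.025, 0.0023]
    - [0, 0.027, 0]
    - [0, 0.027, 0]
    - [0, 0.027, 0]
    - [0, 0, 0]
  angular:
    - [0, 0, 0]
    - [0, 0, 0]
    - [0, 0, 0]
    - [0, 0, 0]
    - [0, 0, 0]

```text
clock: 2.6
position: [0.4347, -0.3062, 0.0151]
eef_rot: [-0.706, 0.001, 0.002, 0.708]
wrist_force: [0.7, -0.3, 0.2]
finger_gap: 0.998
```

```bash
python3 g.py .4357 -.307 .016 0; python3 - <<'E'
from station import get_image
import cv2
from h import *
d=get_image('side');u,v=proj(d,(.4357,-.307,.05))[0].astype(int);cv2.imwrite('pics/gr1.png',cv2.resize(d['color'][v-60:v+60,u-80:u+80,::-1],None,fx=4,fy=4))
E
```

```text
t 2.6 pos [ 0.4347 -0.3062  0.0151] gap 87.6 F [ 0.7 -0.3  0.2] q [-0.64  0.62  1.93  0.    0.59 -0.64]
tool x [ 1.     0.001 -0.003] y [-0.003  0.002 -1.   ] z [-0.001  1.     0.002]
shift tool [ 0.001  -0.0009 -0.0007] turn [-0.13  0.07 -0.18]
shift in target axes [ 0.001  -0.0009 -0.0008]
```

View pics/gr1.png

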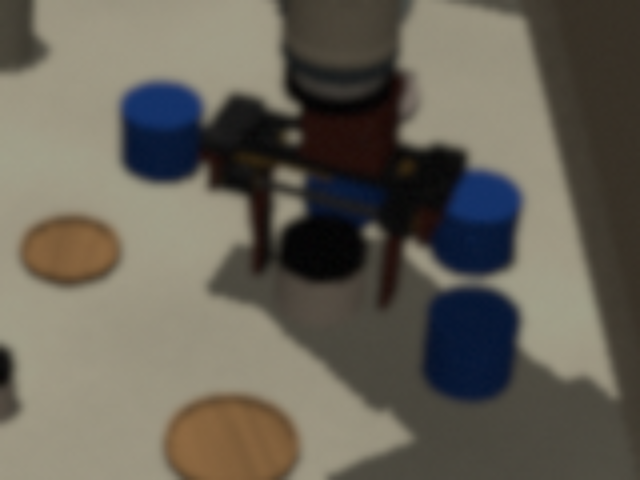

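The picture shows the fingers straddling the large black-lidded pot at crop (320,270), clear of the blue pots, so I'll close. The wrist force noise is under 1 N.

Call:
move_arm:
  linear:
    - [0, 0, 0]
    - [0, 0, 0]
    - [0, 0, 0]
    - [0, 0, 0]
    - [0, 0, 0]
  angular:
    - [0, 0, 0]
    - [0, 0, 0]
    - [0, 0, 0]
    - [0, 0, 0]
    - [0, 0, 0]
  hand: 0.055
  newtons: 25

```text
clock: 3.28
position: [0.4367, -0.3077, 0.0177]
eef_rot: [0.707, 0.002, -0.001, -0.707]
wrist_force: [-0.4, 0.6, 6.6]
finger_gap: 0.749
```

Call:
move_arm:
  linear:
    - [0, 0, 0]
    - [0, -0.005, 0]
    - [0, -0.01, 0]
    - [0, -0.02, 0]
    - [0, -0.02, 0]
  angular:
    - [0, 0, 0]
    - [0, 0, 0]
    - [0, 0, 0]
    - [0, 0, 0]
    - [0, 0, 0]

```text
clock: 3.9
position: [0.4357, -0.307, 0.0725]
eef_rot: [-0.707, -0.001, 0.002, 0.707]
wrist_force: [0.4, -0.2, -2.5]
finger_gap: 0.75
```

```bash
python3 g.py .434 -.1346 .065 0
```

```text
t 3.9 pos [ 0.4357 -0.307   0.0725] gap 65.9 F [ 0.4 -0.2 -2.5] q [-0.64  0.52  1.92 -0.    0.7  -0.64]
tool x [ 1.     0.004 -0.001] y [-0.001  0.    -1.   ] z [-0.004  1.     0.   ]
shift tool [-0.0009  0.0075  0.1724] turn [-0.02  0.25 -0.03]
shift in target axes [-0.0017  0.0075  0.1724]
```

Call:
move_arm:
  linear:
    - [0, 0, 0.025]
    - [-0.001, 0, 0.042]
    - [-0.001, 0, 0.042]
    - [0, 0, 0.038]
    - [0, 0, 0.025]
  angular:
    - [0, 0, 0]
    - [0, 0, 0]
    - [0, 0, 0]
    - [0, 0, 0]
    - [0, 0, 0]

```text
clock: 4.53
position: [0.4328, -0.1336, 0.0721]
eef_rot: [-0.707, -0.002, 0.002, 0.707]
wrist_force: [-0.0, -0.3, -2.3]
finger_gap: 0.751
```

Call:
move_arm:
  linear:
    - [0, 0, 0]
    - [0, 0.015, 0]
    - [0, 0.015, 0]
    - [0, 0, 0]
    - [0, 0, 0]
  angular:
    - [0, 0, 0]
    - [0, 0, 0]
    - [0, 0, 0]
    - [0, 0, 0]
    - [0, 0, 0]

```text
clock: 5.15
position: [0.433, -0.1355, 0.0413]
eef_rot: [-0.707, -0.001, 0.002, 0.707]
wrist_force: [-0.3, -0.1, -1.9]
finger_gap: 0.748
```

```bash
python3 g.py .434 -.1346 .022 0; python3 - <<'E'
from station import get_image
import cv2
from h import *
d=get_image('side');u,v=proj(d,(.434,-.1346,.04))[0].astype(int);cv2.imwrite('pics/pl1.png',cv2.resize(d['color'][v-60:v+60,u-80:u+80,::-1],None,fx=4,fy=4))
print(topz(d,(.434,-.135),.08,.045))
C=cloud(d);hsv=cv2.cvtColor(d['color'],cv2.COLOR_RGB2HSV)
E
```

```text
t 5.15 pos [ 0.433  -0.1355  0.0413] gap 65.7 F [-0.3 -0.1 -1.9] q [-0.33  0.5   2.1   0.    0.54 -0.33]
tool x [ 1.     0.004 -0.001] y [-0.001  0.    -1.   ] z [-0.004  1.     0.   ]
shift tool [0.001  0.0193 0.0009] turn [-0.02  0.21 -0.05]
shift in target axes [0.001  0.0193 0.0009]
(382, array([ 0.4332, -0.1305,  0.078 ]), array([ 0.4323, -0.1268,  0.0416]), array([0.0752, 0.078 , 0.0804]))
```

View pics/pl1.png

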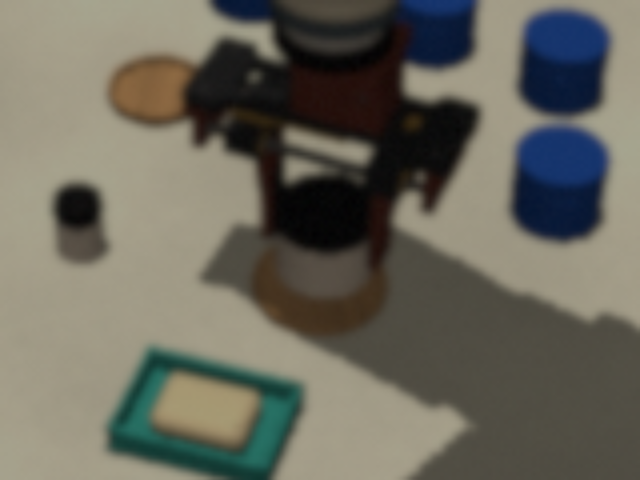

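The large pot is upright in the jaws over its saucer. Its lid top is at 0.078, so the base is about 0.024. I'll lower it 20 mm.

Call:
move_arm:
  linear:
    - [0.001, 0.008, 0.001]
    - [0, 0.005, 0]
    - [0, 0.003, 0]
    - [0, 0.002, 0]
    - [0, 0, 0]
  angular:
    - [0, 0, 0]
    - [0, 0, 0]
    - [0, 0, 0]
    - [0, 0, 0]
    - [0, 0, 0]

```text
clock: 5.82
position: [0.4342, -0.1342, 0.0236]
eef_rot: [-0.707, -0.002, 0.002, 0.707]
wrist_force: [-0.2, -1.5, -1.5]
finger_gap: 0.752
```

Call:
move_arm:
  linear:
    - [0, 0.001, 0]
    - [0, 0, 0]
  angular:
    - [0, 0, 0]
    - [0, 0, 0]

```text
clock: 6.08
position: [0.4343, -0.1342, 0.0227]
eef_rot: [0.707, 0.002, -0.001, -0.707]
wrist_force: [0.2, -0.1, -1.7]
finger_gap: 0.749
```

Call:
move_arm:
  linear:
    - [0, 0.001, 0]
    - [0, 0, 0]
  angular:
    - [0, 0, 0]
    - [0, 0, 0]

```text
clock: 6.32
position: [0.4343, -0.1342, 0.0217]
eef_rot: [0.707, 0.002, -0.001, -0.707]
wrist_force: [-0.4, -0.9, -1.7]
finger_gap: 0.744
```

Call:
move_arm:
  linear:
    - [0, 0.001, 0]
    - [0, 0, 0]
  angular:
    - [0, 0, 0]
    - [0, 0, 0]

```text
clock: 6.58
position: [0.4343, -0.1342, 0.0216]
eef_rot: [0.707, 0.002, -0.001, -0.707]
wrist_force: [-3.7, 1.2, 14.2]
finger_gap: 0.748
```

Contact at 14 N with TCP at 0.0216, as predicted. I'll release and rise.

Call:
move_arm:
  linear:
    - [0, 0, 0]
    - [0, 0, 0]
    - [0, 0, 0]
    - [0, -0.01, 0]
    - [0, -0.025, 0]
  angular:
    - [0, 0, 0]
    - [0, 0, 0]
    - [0, 0, 0]
    - [0, 0, 0]
    - [0, 0, 0]
  hand: 0.0878

```text
clock: 7.2
position: [0.4335, -0.1339, 0.0557]
eef_rot: [-0.707, -0.001, 0.002, 0.707]
wrist_force: [-0.4, 0.6, -0.2]
finger_gap: 1.0
```

Call:
move_arm:
  linear:
    - [0, -0.04, 0]
    - [0.03, -0.03, 0]
    - [0.05, 0, 0.01]
    - [0.05, 0, 0.01]
    - [0.033, 0, 0.009]
  angular:
    - [0, 0, 0]
    - [0, 0, 0]
    - [0, 0, 0]
    - [0, 0, 0]
    - [0, 0, 0]

```text
clock: 7.82
position: [0.5994, -0.1041, 0.1267]
eef_rot: [0.707, 0.002, -0.001, -0.707]
wrist_force: [0.1, -0.2, -0.5]
finger_gap: 1.004
```

```bash
python3 g.py .598 -.105 .016 0; python3 - <<'E'
from station import get_image
import cv2
from h import *
d=get_image('side');u,v=proj(d,(.434,-.1346,.04))[0].astype(int);cv2.imwrite('pics/pl1b.png',cv2.resize(d['color'][v-60:v+60,u-80:u+80,::-1],None,fx=4,fy=4))
print(topz(d,(.434,-.135),.058,.05),topz(d,(.598,-.105),.046,.03))
E
```

```text
t 7.83 pos [ 0.5994 -0.1041  0.1267] gap 88.1 F [ 0.1 -0.2 -0.5] q [-0.19  0.52  1.73  0.    0.89 -0.2 ]
tool x [1.    0.005 0.002] y [ 0.002 -0.    -1.   ] z [-0.005  1.    -0.   ]
shift tool [-0.0016  0.1107 -0.0009] turn [0.02 0.27 0.1 ]
shift in target axes [-0.0014  0.1107 -0.0009]
(374, array([ 0.4311, -0.1296,  0.0579]), array([ 0.4323, -0.1318,  0.0367]), array([0.0551, 0.0581, 0.0606])) (106, array([ 0.5965, -0.1012,  0.0453]), array([ 0.5974, -0.1028,  0.0189]), array([0.0404, 0.0459, 0.0487]))
```

View pics/pl1b.png

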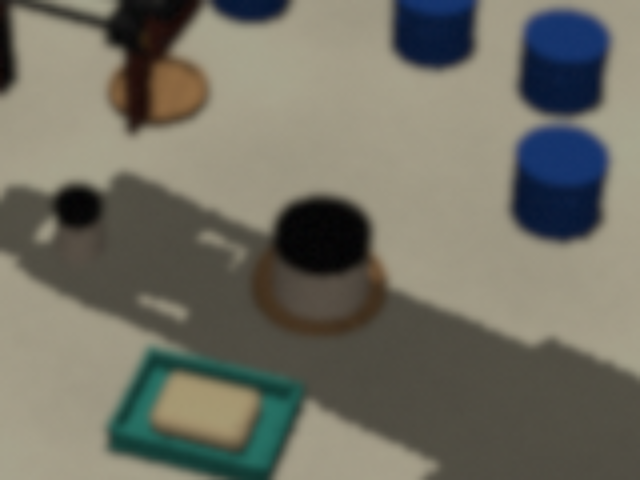

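The large pot is seated flat (lid top 0.058 = 0.004 + 0.054, centre within about 3 mm). The small pot is next.

Call:
move_arm:
  linear:
    - [-0.0015, 0.025, -0.001]
    - [0, 0.03, 0]
    - [0, 0.03, 0]
    - [0, 0.026, 0]
    - [0, 0, 0]
  angular:
    - [0, 0, 0]
    - [0, 0, 0]
    - [0, 0, 0]
    - [0, 0, 0]
    - [0, 0, 0]

```text
clock: 8.5
position: [0.5938, -0.1052, 0.0133]
eef_rot: [-0.707, -0.0, 0.003, 0.707]
wrist_force: [-0.3, -0.3, -0.2]
finger_gap: 1.0
```

Call:
move_arm:
  linear:
    - [0, 0, 0]
    - [0, 0, 0]
    - [0, 0, 0]
    - [0, 0, 0]
    - [0, 0, 0]
  angular:
    - [0, 0, 0]
    - [0, 0, 0]
    - [0, 0, 0]
    - [0, 0, 0]
    - [0, 0, 0]
  hand: 0.024
  newtons: 20

```text
clock: 9.12
position: [0.5957, -0.1055, 0.0149]
eef_rot: [0.707, 0.002, -0.001, -0.707]
wrist_force: [-0.1, -0.4, -0.0]
finger_gap: 0.473
```

Call:
move_arm:
  linear:
    - [0, 0, 0]
    - [0, 0, 0]
    - [0, 0, 0]
  angular:
    - [0, 0, 0]
    - [0, 0, 0]
    - [0, 0, 0]

```text
clock: 9.5
position: [0.5958, -0.1055, 0.0148]
eef_rot: [0.707, 0.002, -0.001, -0.707]
wrist_force: [0.8, -0.1, 1.4]
finger_gap: 0.383
```

Call:
move_arm:
  linear:
    - [0, -0.005, 0]
    - [0, -0.015, 0]
    - [0, -0.02, 0]
    - [0, -0.015, 0.02]
    - [0, 0, 0.042]
  angular:
    - [0, 0, 0]
    - [0, 0, 0]
    - [0, 0, 0]
    - [0, 0, 0]
    - [0, 0, 0]

```text
clock: 10.12
position: [0.5967, -0.0431, 0.0723]
eef_rot: [0.707, 0.002, 0.001, -0.707]
wrist_force: [0.8, -0.1, -0.9]
finger_gap: 0.386
```

Call:
move_arm:
  linear:
    - [0.001, 0, 0.045]
    - [0.001, 0, 0.045]
    - [0, 0.01, 0.035]
    - [0, 0.015, 0]
    - [0, 0, 0]
  angular:
    - [0, 0, 0]
    - [0, 0, 0]
    - [0, 0, 0]
    - [0, 0, 0]
    - [0, 0, 0]

```text
clock: 10.75
position: [0.5956, 0.0818, 0.044]
eef_rot: [0.707, 0.001, -0.003, -0.707]
wrist_force: [-0.2, -0.8, 0.0]
finger_gap: 0.385
```

```bash
python3 g.py .598 .082 .02 0; python3 - <<'E'
from station import get_image
import cv2
from h import *
d=get_image('side');u,v=proj(d,(.598,.082,.04))[0].astype(int);cv2.imwrite('pics/pl2.png',cv2.resize(d['color'][v-60:v+60,u-80:u+80,::-1],None,fx=4,fy=4))
print(topz(d,(.598,.082),.072,.03))
E
```

```text
t 10.75 pos [0.5956 0.0818 0.044 ] gap 33.8 F [-0.2 -0.8  0. ] q [ 0.12  0.64  1.77 -0.    0.74  0.11]
tool x [ 1.     0.005 -0.002] y [-0.002 -0.    -1.   ] z [-0.005  1.    -0.   ]
shift tool [0.0025 0.024  0.0002] turn [ 0.02  0.31 -0.12]
shift in target axes [0.0024 0.024  0.0002]
(153, array([0.5955, 0.0888, 0.0733]), array([0.5947, 0.0865, 0.0271]), array([0.0673, 0.074 , 0.077 ]))
```

View pics/pl2.png

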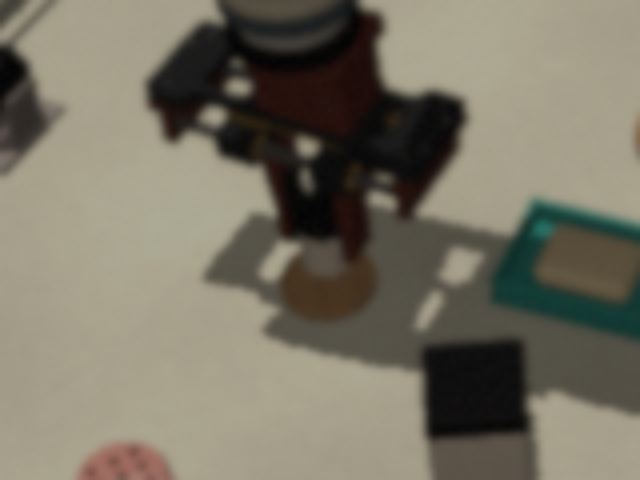

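The small pot is held upright over the small saucer. I'll lower it and then feel for contact.

Call:
move_arm:
  linear:
    - [0.002, 0.01, 0]
    - [0, 0.007, 0]
    - [0, 0.004, 0]
    - [0, 0, 0]
    - [0, 0, 0]
  angular:
    - [0, 0, 0]
    - [0, 0, 0]
    - [0, 0, 0]
    - [0, 0, 0]
    - [0, 0, 0]

```text
clock: 11.42
position: [0.5989, 0.0815, 0.0238]
eef_rot: [-0.707, -0.002, 0.001, 0.707]
wrist_force: [0.2, 1.6, -0.5]
finger_gap: 0.386
```

Call:
move_arm:
  linear:
    - [0, 0.001, 0]
    - [0, 0.001, 0]
    - [0, 0, 0]
  angular:
    - [0, 0, 0]
    - [0, 0, 0]
    - [0, 0, 0]

```text
clock: 11.8
position: [0.5987, 0.0816, 0.0216]
eef_rot: [0.707, 0.002, -0.002, -0.707]
wrist_force: [-0.9, -0.8, -0.6]
finger_gap: 0.384
```

Call:
move_arm:
  linear:
    - [0, 0.001, 0]
    - [0, 0, 0]
  angular:
    - [0, 0, 0]
    - [0, 0, 0]

```text
clock: 12.05
position: [0.5987, 0.0815, 0.0206]
eef_rot: [-0.707, -0.002, 0.002, 0.707]
wrist_force: [0.6, -0.6, -0.5]
finger_gap: 0.386
```

Call:
move_arm:
  linear:
    - [0, 0.001, 0]
    - [0, 0, 0]
  angular:
    - [0, 0, 0]
    - [0, 0, 0]

```text
clock: 12.3
position: [0.5987, 0.0815, 0.0196]
eef_rot: [0.707, 0.001, -0.002, -0.707]
wrist_force: [-0.1, -0.9, 0.1]
finger_gap: 0.386
```

Call:
move_arm:
  linear:
    - [0, 0.001, 0]
    - [0, 0, 0]
  angular:
    - [0, 0, 0]
    - [0, 0, 0]

```text
clock: 12.55
position: [0.5989, 0.0816, 0.0188]
eef_rot: [-0.707, -0.002, 0.002, 0.707]
wrist_force: [-1.0, 0.1, 0.3]
finger_gap: 0.379
```

Call:
move_arm:
  linear:
    - [0, 0.001, 0]
    - [0, 0, 0]
  angular:
    - [0, 0, 0]
    - [0, 0, 0]

```text
clock: 12.8
position: [0.5989, 0.0815, 0.0188]
eef_rot: [-0.707, -0.002, 0.001, 0.707]
wrist_force: [-4.0, 0.0, 11.0]
finger_gap: 0.385
```

Contact. I'll release, rise, and move toward the medium pot at (0.431, 0.320), going over the swab box at a TCP height of at least 0.15.

Call:
move_arm:
  linear:
    - [0, 0, 0]
    - [0, 0, 0]
    - [0, 0, 0]
    - [0, 0, 0]
    - [0, -0.015, 0]
  angular:
    - [0, 0, 0]
    - [0, 0, 0]
    - [0, 0, 0]
    - [0, 0, 0]
    - [0, 0, 0]
  hand: 0.0878

```text
clock: 13.42
position: [0.5978, 0.0814, 0.0321]
eef_rot: [0.707, 0.001, -0.002, -0.707]
wrist_force: [0.5, -0.3, 0.1]
finger_gap: 0.909
```

Call:
move_arm:
  linear:
    - [0, -0.03, 0]
    - [0, -0.045, 0]
    - [0, -0.045, 0.03]
    - [-0.034, 0, 0.042]
    - [-0.034, 0, 0.042]
  angular:
    - [0, 0, 0]
    - [0, 0, 0]
    - [0, 0, 0]
    - [0, 0, 0]
    - [0, 0, 0]

```text
clock: 14.05
position: [0.5302, 0.1963, 0.1546]
eef_rot: [-0.707, -0.002, 0.0, 0.707]
wrist_force: [-0.1, -0.3, -0.2]
finger_gap: 0.999
```

Call:
move_arm:
  linear:
    - [-0.034, 0, 0.042]
    - [-0.034, 0, 0.042]
    - [-0.031, 0, 0.04]
    - [0, 0, 0]
    - [0, 0, 0]
  angular:
    - [0, 0, 0]
    - [0, 0, 0]
    - [0, 0, 0]
    - [0, 0, 0]
    - [0, 0, 0]

```text
clock: 14.68
position: [0.4311, 0.3188, 0.1534]
eef_rot: [-0.707, -0.002, 0.002, 0.707]
wrist_force: [0.5, -0.4, 0.6]
finger_gap: 1.0
```

```bash
python3 g.py .431 .320 .017 0; python3 - <<'E'
from station import get_image
import cv2
from h import *
d=get_image('side');u,v=proj(d,(.598,.082,.04))[0].astype(int);cv2.imwrite('pics/pl2b.png',cv2.resize(d['color'][v-60:v+60,u-80:u+80,::-1],None,fx=4,fy=4))
for n in('side','top'):
    d=get_image(n);print(n,topz(d,(.598,.082),.05,.03),topz(d,(.451,.16),.07),topz(d,(.434,-.135),.058,.05))
E
```

```text
t 14.68 pos [0.4311 0.3188 0.1534] gap 87.8 F [ 0.5 -0.4  0.6] q [ 0.61  0.39  1.88 -0.    0.87  0.61]
tool x [1.    0.005 0.001] y [ 0.001  0.    -1.   ] z [-0.005  1.     0.   ]
shift tool [-0.0002  0.1364  0.0011] turn [-0.02  0.3   0.06]
shift in target axes [-1.000e-04  1.364e-01  1.200e-03]
side None (75, array([0.4579, 0.1411, 0.0696]), array([0.4551, 0.1569, 0.0354]), array([0.0676, 0.0696, 0.0718])) (375, array([ 0.4313, -0.1295,  0.0577]), array([ 0.432 , -0.1325,  0.0357]), array([0.0551, 0.0578, 0.0601]))
top (97, array([0.5969, 0.0824, 0.0493]), array([0.5967, 0.0821, 0.017 ]), array([0.0446, 0.0491, 0.0537])) (392, array([0.4513, 0.159 , 0.0692]), array([0.4517, 0.1588, 0.0395]), array([0.0649, 0.0694, 0.0738])) (379, array([ 0.4317, -0.1332,  0.0573]), array([ 0.4321, -0.1334,  0.0329]), array([0.053 , 0.0572, 0.0619]))
```

View pics/pl2b.png

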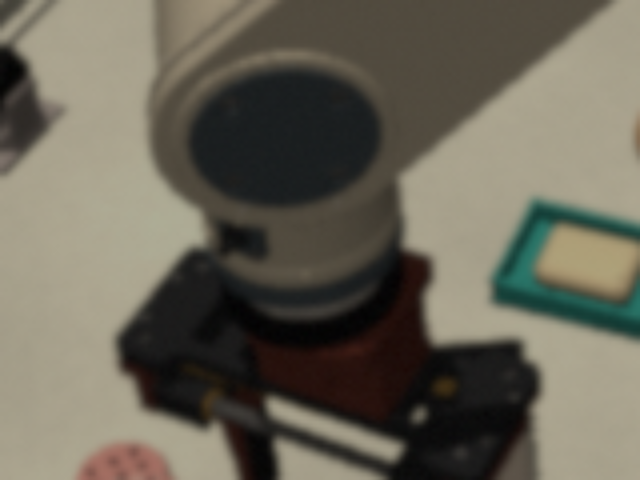

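The arm blocks the side view here. The top view has the small pot centred at (0.597, 0.082) with its top near 0.050, and the swab box unmoved. I'll descend on the medium pot.

Call:
move_arm:
  linear:
    - [0, 0.03, 0.001]
    - [0, 0.035, 0]
    - [0, 0.035, 0]
    - [0, 0.025, 0]
    - [0, 0.012, 0]
  angular:
    - [0, 0, 0]
    - [0, 0, 0]
    - [0, 0, 0]
    - [0, 0, 0]
    - [0, 0, 0]

```text
clock: 15.45
position: [0.4308, 0.3185, 0.0143]
eef_rot: [0.708, 0.0, -0.002, -0.707]
wrist_force: [-0.2, -0.3, 0.3]
finger_gap: 0.999
```

Call:
move_arm:
  linear:
    - [0, 0, 0]
    - [0, 0, 0]
    - [0, 0, 0]
    - [0, 0, 0]
    - [0, 0, 0]
  angular:
    - [0, 0, 0]
    - [0, 0, 0]
    - [0, 0, 0]
    - [0, 0, 0]
    - [0, 0, 0]
  hand: 0.04
  newtons: 25

```text
clock: 16.08
position: [0.4312, 0.3202, 0.0164]
eef_rot: [-0.707, -0.002, 0.001, 0.707]
wrist_force: [0.4, -0.3, 5.7]
finger_gap: 0.567
```

Call:
move_arm:
  linear:
    - [0, 0, 0]
    - [0, 0, 0]
  angular:
    - [0, 0, 0]
    - [0, 0, 0]

```text
clock: 16.32
position: [0.4312, 0.3202, 0.0164]
eef_rot: [-0.707, -0.002, 0.001, 0.707]
wrist_force: [0.6, -0.8, 5.6]
finger_gap: 0.566
```

Call:
move_arm:
  linear:
    - [0, -0.005, 0]
    - [0, -0.02, 0]
    - [0, -0.035, 0]
    - [0, -0.035, 0]
    - [0, -0.03, 0]
  angular:
    - [0, 0, 0]
    - [0, 0, 0]
    - [0, 0, 0]
    - [0, 0, 0]
    - [0, 0, 0]

```text
clock: 16.95
position: [0.4305, 0.3197, 0.142]
eef_rot: [-0.707, -0.002, 0.002, 0.707]
wrist_force: [-0.1, 0.1, -1.8]
finger_gap: 0.567
```

Call:
move_arm:
  linear:
    - [0.01, 0, -0.03]
    - [0.014, 0, -0.044]
    - [0.016, 0, -0.05]
    - [0.016, 0, -0.05]
    - [0.016, 0, -0.05]
  angular:
    - [0, 0, 0]
    - [0, 0, 0]
    - [0, 0, 0]
    - [0, 0, 0]
    - [0, 0, 0]

```text
clock: 17.58
position: [0.5037, 0.0945, 0.1408]
eef_rot: [0.707, 0.002, -0.002, -0.707]
wrist_force: [-0.3, 0.1, 0.4]
finger_gap: 0.568
```

Call:
move_arm:
  linear:
    - [0.016, 0, -0.05]
    - [0.016, 0, -0.05]
    - [0.016, 0, -0.05]
    - [0.016, 0, -0.05]
    - [0.016, 0, -0.05]
  angular:
    - [0, 0, 0]
    - [0, 0, 0]
    - [0, 0, 0]
    - [0, 0, 0]
    - [0, 0, 0]

```text
clock: 18.2
position: [0.5848, -0.1551, 0.1407]
eef_rot: [-0.707, -0.001, 0.002, 0.707]
wrist_force: [1.0, 0.8, -0.3]
finger_gap: 0.565
```

Call:
move_arm:
  linear:
    - [0.016, 0, -0.05]
    - [0.016, 0.02, -0.044]
    - [0.009, 0.03, -0.03]
    - [0, 0.02, 0]
    - [0, 0, 0]
  angular:
    - [0, 0, 0]
    - [0, 0, 0]
    - [0, 0, 0]
    - [0, 0, 0]
    - [0, 0, 0]

```text
clock: 18.82
position: [0.6244, -0.276, 0.0685]
eef_rot: [-0.706, 0.0, 0.003, 0.708]
wrist_force: [-0.9, 0.4, -1.0]
finger_gap: 0.567
```

```bash
python3 g.py .6238 -.278 .02 0
```

```text
t 18.82 pos [ 0.6244 -0.276   0.0685] gap 49.8 F [-0.9  0.4 -1. ] q [-0.43  0.69  1.57  0.    0.89 -0.44]
tool x [ 1.     0.004 -0.004] y [-0.004  0.002 -1.   ] z [-0.004  1.     0.002]
shift tool [-0.0004  0.0485 -0.0021] turn [-0.13  0.25 -0.25]
shift in target axes [-0.0006  0.0485 -0.002 ]
```

Call:
move_arm:
  linear:
    - [0, 0.015, -0.001]
    - [0, 0.015, -0.001]
    - [0, 0.01, 0]
    - [0, 0.002, 0]
    - [0, 0, 0]
  angular:
    - [0, 0, 0]
    - [0, 0, 0]
    - [0, 0, 0]
    - [0, 0, 0]
    - [0, 0, 0]

```text
clock: 19.45
position: [0.6265, -0.2793, 0.0287]
eef_rot: [-0.707, -0.002, 0.002, 0.707]
wrist_force: [-1.4, -1.0, -0.2]
finger_gap: 0.565
```

```bash
python3 g.py .6238 -.278 .02 0; python3 - <<'E'
from station import get_image
import cv2
from h import *
d=get_image('side');u,v=proj(d,(.6238,-.278,.03))[0].astype(int);cv2.imwrite('pics/pl3.png',cv2.resize(d['color'][v-60:v+60,u-80:u+80,::-1],None,fx=4,fy=4))
E
```

```text
t 19.45 pos [ 0.6265 -0.2793  0.0287] gap 49.6 F [-1.4 -1.  -0.2] q [-0.44  0.75  1.57  0.    0.82 -0.44]
tool x [1.    0.004 0.   ] y [ 0.  0. -1.] z [-0.004  1.     0.   ]
shift tool [-0.0027  0.0087  0.0013] turn [-0.    0.25  0.  ]
shift in target axes [-0.0027  0.0087  0.0013]
```

View pics/pl3.png

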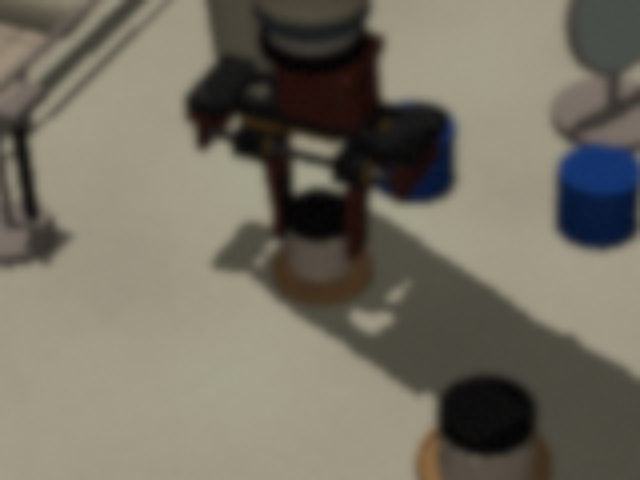

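The medium pot is held upright inside the rim of the medium saucer, seen at crop (320,270). I'll lower it to contact, expected near TCP 0.0205.

Call:
move_arm:
  linear:
    - [-0.002, 0.003, 0.001]
    - [0, 0.003, 0]
    - [0, 0.001, 0]
    - [0, 0, 0]
    - [0, 0, 0]
  angular:
    - [0, 0, 0]
    - [0, 0, 0]
    - [0, 0, 0]
    - [0, 0, 0]
    - [0, 0, 0]

```text
clock: 20.12
position: [0.6244, -0.2784, 0.0217]
eef_rot: [0.707, 0.002, -0.002, -0.707]
wrist_force: [-0.0, 0.4, -1.4]
finger_gap: 0.566
```

Call:
move_arm:
  linear:
    - [0, 0.001, 0]
    - [0, 0, 0]
  angular:
    - [0, 0, 0]
    - [0, 0, 0]

```text
clock: 20.38
position: [0.6243, -0.2783, 0.0206]
eef_rot: [-0.707, -0.002, 0.002, 0.707]
wrist_force: [0.8, -0.4, -1.5]
finger_gap: 0.563
```

Call:
move_arm:
  linear:
    - [0, 0.001, 0]
    - [0, 0, 0]
  angular:
    - [0, 0, 0]
    - [0, 0, 0]

```text
clock: 20.62
position: [0.6244, -0.2784, 0.0204]
eef_rot: [0.707, 0.002, -0.002, -0.707]
wrist_force: [-2.3, 0.5, 5.2]
finger_gap: 0.563
```

Contact. I'll release, rise, and back off toward the base.

Call:
move_arm:
  linear:
    - [0, 0, 0]
    - [0, 0, 0]
    - [0, 0, 0]
    - [0, 0, 0]
    - [0, -0.015, 0]
  angular:
    - [0, 0, 0]
    - [0, 0, 0]
    - [0, 0, 0]
    - [0, 0, 0]
    - [0, 0, 0]
  hand: 0.0878

```text
clock: 21.25
position: [0.6234, -0.2779, 0.034]
eef_rot: [-0.707, -0.001, 0.002, 0.707]
wrist_force: [-0.6, -0.3, 0.4]
finger_gap: 0.996
```

Call:
move_arm:
  linear:
    - [0, -0.04, 0]
    - [0, -0.05, 0]
    - [0, -0.05, 0]
    - [-0.05, -0.03, 0]
    - [-0.055, 0, 0]
  angular:
    - [0, 0, 0]
    - [0, 0, 0]
    - [0, 0, 0]
    - [0, 0, 0]
    - [0, 0, 0]

```text
clock: 21.88
position: [0.5203, -0.2796, 0.2087]
eef_rot: [0.708, 0.004, 0.0, -0.706]
wrist_force: [-0.5, -0.1, -0.8]
finger_gap: 0.999
```

Call:
move_arm:
  linear:
    - [-0.055, 0, -0.02]
    - [-0.055, 0, -0.02]
    - [-0.03, 0, -0.02]
    - [0, 0, 0]
    - [0, 0, 0]
  angular:
    - [0, 0, 0]
    - [0, 0, 0]
    - [0, 0, 0]
    - [0, 0, 0]
    - [0, 0, 0]

```text
clock: 22.5
position: [0.3803, -0.3396, 0.2055]
eef_rot: [0.707, 0.002, -0.001, -0.707]
wrist_force: [-0.5, 0.0, -0.8]
finger_gap: 0.998
```

```bash
python3 g.py; python3 - <<'E'
from station import get_image
import cv2
from h import *
for n in('top','side'):
    d=get_image(n);cv2.imwrite(f'pics/fin_{n}.png',d['color'][...,::-1])
    for nm,xy,h,R in(('L',(.434,-.1346),.058,.05),('M',(.6238,-.278),.054,.04),('S',(.598,.082),.05,.03),('sw',(.451,.16),.07,.06),('br',(.61,.27),.02,.06),('soap',(.45,.01),.022,.06)):
        print(n,nm,topz(d,xy,h,R))
E
```

```text
t 22.5 pos [ 0.3803 -0.3396  0.2055] gap 87.7 F [-0.5  0.  -0.8] q [-0.75  0.28  1.9   0.    0.97 -0.76]
tool x [1.    0.004 0.001] y [ 0.001 -0.001 -1.   ] z [-0.004  1.    -0.001]
top L (389, array([ 0.4323, -0.134 ,  0.0576]), array([ 0.4323, -0.1335,  0.0328]), array([0.0536, 0.0575, 0.0619]))
top M (210, array([ 0.6219, -0.2777,  0.0539]), array([ 0.6222, -0.2779,  0.0259]), array([0.0497, 0.0543, 0.0578]))
top S (99, array([0.5968, 0.0818, 0.05  ]), array([0.5966, 0.0822, 0.0177]), array([0.0451, 0.0502, 0.0548]))
top sw (402, array([0.4517, 0.1594, 0.069 ]), array([0.4532, 0.1602, 0.0384]), array([0.0645, 0.0689, 0.0739]))
top br (276, array([0.6133, 0.2715, 0.0176]), array([0.6127, 0.2774, 0.045 ]), array([0.0135, 0.017 , 0.0224]))
top soap (465, array([0.4501, 0.0094, 0.022 ]), array([0.4502, 0.0113, 0.0596]), array([0.0176, 0.022 , 0.0266]))
side L (375, array([ 0.4312, -0.1295,  0.0579]), array([ 0.4322, -0.1322,  0.0344]), array([0.0549, 0.0581, 0.0605]))
side M (169, array([ 0.6207, -0.2739,  0.0536]), array([ 0.6213, -0.2785,  0.0295]), array([0.0504, 0.0538, 0.0564]))
side S (134, array([0.5961, 0.0848, 0.0495]), array([0.5965, 0.0827, 0.0188]), array([0.0459, 0.0497, 0.0523]))
side sw (566, array([0.4501, 0.1629, 0.0695]), array([0.4513, 0.162 , 0.0392]), array([0.067 , 0.0696, 0.0716]))
side br (523, array([0.6119, 0.276 , 0.0172]), array([0.6139, 0.2751, 0.0387]), array([0.0143, 0.0166, 0.0215]))
side soap (678, array([0.449 , 0.0133, 0.0218]), array([0.4501, 0.0101, 0.0598]), array([0.0172, 0.0221, 0.0257]))
```

View pics/fin_side.png

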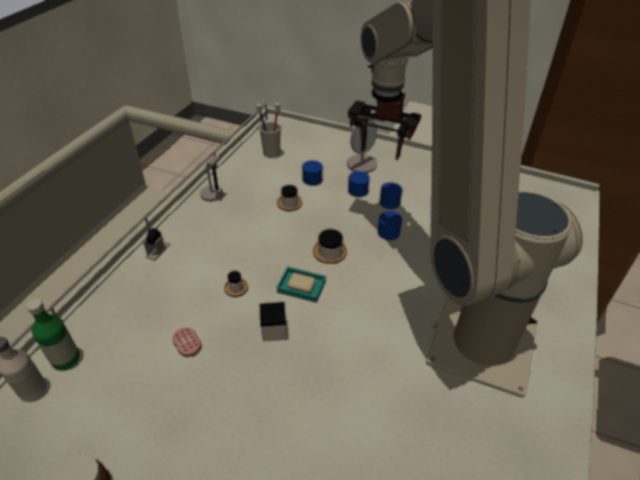

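View pics/fin_top.png

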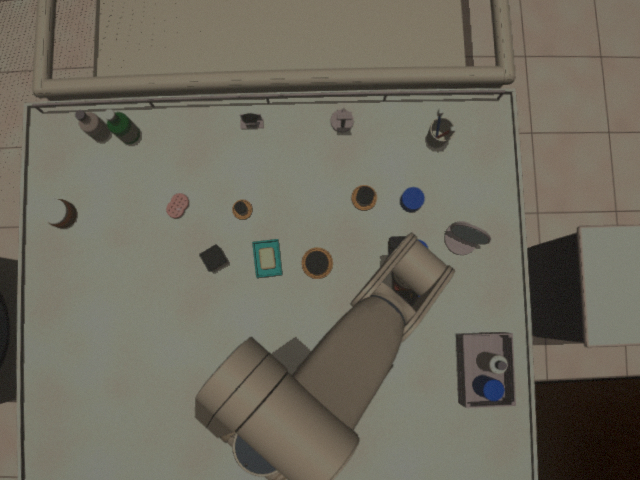

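Both views show all three pots standing centred in their saucers: top view (317,263), (364,197) and (242,210), side view (330,246), (289,197) and (236,284). The bystanders are at their starting pixels and the arm is clear.

```bash
python3 -c "
from station import hand_in;print(hand_in())"
```

```text
the job is handed in; nothing more can be done
None
```

All three pots are standing upright in the saucers of their own size, and I handed the job in at about 22.6 s. Each one was gripped at its known diameter, lowered until the wrist force showed contact, and then released.

| Pot | Distance from saucer centre | Lid top measured | Lid top expected |
|---|---|---|---|
| Large | about 2 mm | 0.058 m | 0.058 m |
| Medium | about 2 mm | 0.054 m | 0.054 m |
| Small | about 1.5 mm | 0.050 m | 0.050 m |

- **Bystanders:** The swab container, face brush and soap dish measured within about 1 mm of their start positions, apart from one noisy reading. The mirror I judged by eye only; it looks unmoved in both final pictures.
- **Disagreements:** In one mid-job check the arm blocked the side camera's view of the small pot. Raw side-view depth averages sit 3–5 mm toward that camera because they include the side walls. No final check failed.

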